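# Fold away the two-leaf gate of a stock bay

## Task

Open up the bolted stock bay: swing the sprung lever to its stop and let it come back, which draws the bolt. Then fold the outer gate leaf flat back against the inner leaf while the inner leaf still stands across the bay, and only then swing the folded pair out towards the robot's side until it is fully home along the side rail. Reach in under the wire deck with a leaning tool, and leave the other things on the bench where they are.

Things in the scene. Friction and masses are not known exactly. Their poses are not given: they have to be found in the camera images.
- bay: Fixed small rack bay: blue uprights (30 mm square, at its x 50, y +-235), a wire deck overhead, stock bins inside (from x 80, 112 high) and a two-leaf wire-mesh gate closed across its front. Origin on the bench midway along the closed gate; its x points into the bay (away from the robot), y along the gate, z up. All offsets below are in this frame, mm. It stands turned a little either way.
- deck_front (a point): Middle of the deck's blue front beam, which runs along y (-250 to 250) at x -10 to 2, z 315 to 345, straight above the closed gate; behind it the wire deck at z 345 to x 240. A vertical tool cannot reach the handles of the closed gate: lean it 30 to 45 degrees, its body back towards -x.
- inner_hinge (a point): Top of the inner leaf's fixed upright hinge line, bay x 0, y 180, z 120. The hinge post (16 mm across) is 130 high.
- outer_hinge (a point): Top of the upright hinge line between the leaves, z 120, 180 mm from the inner hinge along the inner leaf and 12 mm to its robot side; bay x -12, y 0 while the inner leaf is closed.
- lever_pivot (a point): The lever's upright turning line, bay x -16, y -235, z 130, over a strike block (x -30 to 30, y -255 to -170, 80 high) that also carries the bolt.
- side_rail (a point): Middle of the top of the low side rail with rubber buffers, where the folded gate belongs: bay y 230 to 242, x -200 to 20, up to z 65.
- inner_leaf (a joint): Opening of the inner leaf, rad: 0 = across the bay, 1.571 = at its stop, fully home, beside the side rail and pointing to the bay's -x. It turns clockwise seen from above about the inner hinge. Mesh panel 180 long, 12 thick, z 20 to 120. Stiff hinge (friction 1.1 N m); stays where it is left.
- outer_leaf (a joint): Folding of the outer leaf against the inner, rad: 0 = in line, 3.142 = at its stop, folded flat, parallel to the inner leaf on its robot side with a 12 mm gap. It turns clockwise seen from above about the outer hinge. Mesh panel 155 long, 12 thick, z 20 to 120. Light hinge (friction 0.12 N m); stays where it is left. The bolt blocks it until drawn.
- bolt_bar (a joint): Travel of the square steel bolt, m: 0 = shot, its head 15 mm in front of the outer leaf's free end; 0.028 to 0.032 = drawn clear by the lever. It slides to the bay's -y (friction 2 N) and stays where the lever has pushed it.
- lever_arm (a joint): Angle of the sprung release lever, rad: 0 = at rest, pointing to the bay's -x; 0.75 = at its stop, swung towards the bay's -y (counter-clockwise seen from above). The spring needs about 1 N at the knob to start, 3 N at the stop, little more with the bolt, and brings the lever back when let go; on the way out the lever pushes the bolt.
- lever_grip (a point): Middle of the lever's upright round black knob, 22 mm across, 60 high (z 130 to 190), 110 mm from the lever's turning line. At rest at bay x -126, y -235, z 160. Clear of the deck: can be reached from straight above.
- outer_grip (a point): Upright round black handle, 20 mm across, on top of the outer leaf near its free end (z 120 to 183); the point is on its axis at z 155. Closed: bay x 0, y -135. It moves on a circle of radius 136 mm about the outer hinge; folded, with the inner leaf at 0, it is at bay x -24, y 135.
- inner_grip (a point): The same kind of handle (20 mm across, z 120 to 183, point on its axis at z 155) on the inner leaf, 145 mm from the inner hinge. Closed: bay x 0, y 35; home: bay x -145, y 180.
- small_bin: Bystander: loose blue plastic bin of bolts 130 x 100 x 70; origin under its centre.
- carton: Bystander: loose cardboard box 80 x 110 x 60; origin under its centre.
- spanner: Bystander: loose steel spanner 180 long lying flat.
- screwdriver: Bystander: loose screwdriver 200 long lying flat.
- tape_roll: Bystander: roll of brown tape lying flat, 100 mm across, 45 high; origin under its centre.
- mug: Bystander: white mug 76 mm across, 90 high; origin under its centre.
- jar: Bystander: clear jar 70 mm across, 100 high; origin under its centre.

How it is judged:
On the way, in this order (a step that is already met when the one before it is completed fails the run):
1. the sprung lever is swung to its stop (past 0.68 rad) (value of joint lever_arm above 0.68 rad), for 0.05 s.
2. the lever has come back (below 0.12 rad) and the bolt is drawn (over 19 mm) (value of joint lever_arm below 0.12 rad and value of joint bolt_bar above 0.019 m), for 0.2 s.
3. the outer leaf is folded flat (over 2.95 rad) while the inner leaf still stands across the bay (below 0.35 rad) (value of joint outer_leaf above 2.95 rad and value of joint inner_leaf below 0.35 rad), for 0.2 s.
At the end, for the whole second after the job is handed in: The folded pair is home: inner leaf past 1.45 rad, outer leaf folded past 2.95 rad, both at rest; the bolt is drawn by more than 19 mm and the lever is back below 0.12 rad (all of step 2 and value of joint outer_leaf above 2.95 rad and value of joint inner_leaf above 1.45 rad and velocity of joint inner_leaf between -0.1 and 0.1 rad/s and velocity of joint outer_leaf between -0.1 and 0.1 rad/s); the robot touches nothing.
It fails at once if a bystander is pushed more than 40 mm or tipped over (distance of any of small_bin, carton, spanner, screwdriver, tape_roll, mug, jar from where it was at the start of the episode above 0.04 m or angle between any of small_bin, carton, spanner, screwdriver, tape_roll, mug, jar's own z axis and vertical above 0.5 rad).
It fails at once if the inner leaf is opened past 0.6 rad before the outer leaf is folded (past 2.7 rad) (value of joint inner_leaf above 0.6 rad and value of joint outer_leaf below 2.7 rad).
It also fails if it takes over 64 s, if anything falls off the work surface, if the arm or the gripper's body presses on something with over 40 N, if the wrist force passes 120 N, or if a joint passes its speed limit or range.

## Robot

A 6-joint arm with a two-finger parallel gripper is mounted at the origin on the work surface. World frame = base frame: x ahead of the robot, y to its left, z up, the work surface at z = 0. Lengths are in m, angles in rad, forces in N, time in s.
With the tool pointing down it reaches from about 0.35 to 0.975 m from the base axis. Payload 17.4 kg.
Tool frame: the origin (TCP) lies between the finger pads; the fingertips stand 8 mm ahead of it and the grasp point (between the pads) lies 11 mm behind it; z points along the fingers, y is the direction in which the jaws open and shut (so a half turn about z gives the same grasp; the last joint's range is limited). The gripper opens to 85 mm and grips with 20 to 120 N. Pads are 22 mm wide; open, the fingers measure 114 mm over their backs; the gripper's body (76 mm by 85 mm) begins 54 mm behind the grasp point. The pads swing forward as they close: fully open they stand 13 mm farther back than shut.
Start: joints at [-1.354, 0.116, 1.442, -0, 1.584, -0.038], TCP at [0.17, -0.653, 0.239] pointing down, gripper open.
Joint ranges: [-2.83, 2.83], [-0.83, 2.19], [0.07, 2.5], [-1.14, 4.28], [0.01, 3], [-2.97, 2.97]. Speed limits (rad/s): [1.89, 1.89, 2.22, 3.14, 3.14, 3.14].

## Interface

Orientations are given as a unit quaternion [x, y, z, w].
In Python, from rig import status, grab_frame, close_job, regions_of, pinpoint gives the robot as it stands.
- The arm moves only by the tool servo_tool, never from a script. Its argument "steps" is a list of rows, each a list of 7 numbers: the shift along the tool's x, y, z each as a share of 20 cm, from -1 to 1, then the turn, a rotation vector about the tool's x, y, z each as a share of 45 degrees, from -1 to 1, then the closure, from -1 (fully open) to 1 (shut), so that 0 is half open. In form: [[x, y, z, rx, ry, rz, gripper], ...]. A call has 1 to 10 rows; each row shifts and turns the commanded pose from where the row before left it, along the tool's axes as they then stand; what a row does not reach is not made up. A row lasts 1/12 s, in which the tool goes at most 41.7 mm and 7.16 degrees, less where a joint would pass 70% of its speed; a pose out of reach is approached as far as the arm can. A call with a number of a shift or a turn outside -1 to 1 is refused whole. A call with a gripper value outside its range is refused whole. The fingers move at their own pace and stop on an object; "grip_force" is the grip in N (left out, the last holds). Time passes only in rows, so rows that do not move let the fingers close. It gives the time, the measured TCP pose, the force and the opening at its end, in the units of the state.
- status.state(): the state, without advancing time (a new reading comes with each control period).
- grab_frame(name): name is "side" or "top" or "wrist"; returns a dict with "img" (420x560x3 uint8, blue, green, red), "mtx" (3x3 intrinsics, pixels), "world_to_cam" (4x4, takes a point from world to camera coordinates). Camera axes: x right, y up, looking along -z (the intrinsics and any distortion apply to the point x, -y, -z); pixel columns grow to the right and rows downward; lengths in m; the calibration is good to about 2 mm. A picture is of the moment at which its call begins. There is no depth.
- close_job(): hands the job in, once; it reports no verdict.
Trained networks look in a picture, given as the dict that the camera call returned (one of the last four; its "shot" number tells which), for a name from the list of things; names that differ only in an ending like _2 or _b are one class to them, and where a whole thing is asked for, a point or a joint stands for the part that bears it (a point fixed in the world has none). Each returns a list of dicts, best first, with "confidence" (0 to 1); they miss things now and then, are a little off and sometimes report something else, mostly with a low value. They report only what shows in the picture. A call takes as long as a camera call.
- regions_of(target, picture): "region" (420x560 bool, what is visible of it).
- pinpoint(target, picture): "centre" ([x, y, z] in m, in world coordinates, good to about 4 mm: a listed point, or the origin of a listed thing).
The state is a dict: "t": time; "joints": joint angles; "joint_velocities": joint speeds; "effort": joint torques, N m; "ee_pos": TCP position; "orientation": TCP orientation; "wrist_force": force on the tool from outside, world axes, zero at the start; "ft_torque": the same for the moment, N m; "opening": opening from 0.0 (shut) to 1.0 (fully open).
Only numpy, scipy, OpenCV 4.12 (cv2) and the standard library are available. Lean on these libraries where they do the work, as an engineer would, in place of code of your own. Each camera call takes 0.05 s, during which the arm holds its last target. There are 200 camera calls.

## Working session

There is one attempt and no reset: what is moved stays moved. The work goes in short steps, Python scripts to look and compute and a tool call to move; the robot and the scene stay as the last step left them, time stands still between calls to the robot, and variables do not carry over. Pictures are saved under pics/ and viewed, about 8 in all and at most 12, crops included, and the job is handed in when it is done.

Besides the shell and the picture viewer there is one more tool, called after "Emit:" as name(argument=value, ...) on one line, values as JSON. servo_tool: Moves the arm, as the interface text tells. Its arguments: {"type":"object","properties":{"steps":{"type":"array"},"grip_force":{"type":"number"}},"required":["steps"]}

```bash
mkdir -p pics; ls; cat > h.py <<'E'
import numpy as np, cv2
from scipy.spatial.transform import Rotation as R
from rig import status, grab_frame, close_job, regions_of, pinpoint
E
python3 - <<'E'
from h import *
pts={'deck_front':(-4,0,330),'inner_hinge':(0,180,120),'outer_hinge':(-12,0,120),'lever_pivot':(-16,-235,130),'side_rail':(-90,236,65),'lever_grip':(-126,-235,160),'outer_grip':(0,-135,155),'inner_grip':(0,35,155),'bay':(0,0,0)}
ims=[]
for c in('side','top'):
    f=grab_frame(c); ims.append(f['img'])
    cv2.imwrite(f'pics/{c}0.png',f['img'])
    for n in list(pts)+['small_bin','carton','spanner','screwdriver','tape_roll','mug','jar']:
        r=pinpoint(n,f)
        print(c,n,[(np.round(q['centre'],3).tolist(),round(q['confidence'],2)) for q in r[:2]])
s=status.state();print(s['t'],s['ee_pos'],s['orientation'])
cv2.imwrite('pics/both.png',cv2.resize(np.vstack(ims),(560,840))[:, :])
E
```

```text
pics
side deck_front [([0.609, 0.066, 0.331], 0.95), ([0.614, 0.103, 0.153], 0.32)]
side inner_hinge [([0.626, 0.245, 0.117], 0.65)]
side outer_hinge [([0.604, 0.063, 0.118], 0.85)]
side lever_pivot [([0.584, -0.17, 0.132], 0.78)]
side side_rail [([0.54, 0.305, 0.063], 0.95), ([0.477, -0.162, 0.16], 0.27)]
side lever_grip [([0.479, -0.165, 0.159], 0.54)]
side outer_grip [([0.609, -0.07, 0.153], 0.96), ([0.602, 0.063, 0.118], 0.23)]
side inner_grip [([0.615, 0.1, 0.151], 0.64), ([0.61, 0.066, 0.332], 0.33)]
side bay [([0.615, 0.068, 0.001], 0.96)]
side small_bin [([0.394, -0.323, -0.004], 0.84)]
side carton [([0.37, -0.003, -0.0], 0.9)]
side spanner [([0.395, 0.156, -0.001], 0.67)]
side screwdriver [([0.486, 0.345, 0.001], 0.72)]
side tape_roll [([0.509, 0.458, -0.0], 0.59), ([0.611, 0.067, 0.331], 0.2)]
side mug [([0.581, -0.323, -0.001], 0.71)]
side jar [([0.618, 0.43, -0.004], 0.91)]
top deck_front [([0.611, 0.064, 0.333], 0.94), ([0.4, 0.159, -0.001], 0.18)]
top inner_hinge [([0.622, 0.245, 0.12], 0.78)]
top outer_hinge [([0.6, 0.065, 0.124], 0.55), ([0.48, -0.163, 0.156], 0.21)]

[... 166 characters left out ...]
 0.75), ([0.489, 0.346, 0.001], 0.37)]
top outer_grip [([0.608, -0.066, 0.153], 0.68)]
top inner_grip [([0.618, 0.103, 0.154], 0.62), ([0.604, -0.064, 0.154], 0.61)]
top bay [([0.616, 0.066, 0.008], 0.9), ([0.616, 0.429, 0.003], 0.46)]
top small_bin [([0.394, -0.318, -0.0], 0.95)]
top carton [([0.367, -0.003, -0.001], 0.58)]
top spanner [([0.396, 0.16, 0.0], 0.69)]
top screwdriver [([0.488, 0.346, 0.002], 0.8), ([0.62, 0.102, 0.152], 0.35)]
top tape_roll [([0.513, 0.458, 0.0], 0.74)]
top mug [([0.579, -0.322, 0.0], 0.94), ([0.4, 0.16, -0.001], 0.33)]
top jar [([0.615, 0.429, 0.005], 0.95)]
1.7 [ 0.17011624 -0.6532201   0.23931385] [9.91897183e-01 1.27043216e-01 4.73073029e-06 1.41424395e-05]
```

```bash
cat >> h.py <<'E'
def fit():
    L=np.array([(-4,0),(0,180),(-12,0),(-16,-235),(-90,236),(-126,-235),(0,-135),(0,35),(0,0)])/1000
    W=np.array([(.610,.065),(.624,.245),(.602,.064),(.583,-.171),(.538,.3065),(.478,-.163),(.6085,-.068),(.6165,.1015),(.6155,.067)])
    a=L-L.mean(0);b=W-W.mean(0)
    th=np.arctan2((a[:,0]*b[:,1]-a[:,1]*b[:,0]).sum(),(a*b).sum())
    M=np.array([[np.cos(th),-np.sin(th)],[np.sin(th),np.cos(th)]])
    return th,M,W.mean(0)-M@L.mean(0),L,W
TH,M,T0,_,_=fit()
def bw(x,y,z): return np.r_[M@np.array([x,y])/1000+T0,z/1000]
E
python3 - <<'E'
from h import *
th,M,t,L,W=fit();print(th,t);print(np.round((W-(L@M.T+t))*1000,1).tolist())
E
```

```text
-0.05433469396046982 [0.61461083 0.06525604]
[[-0.6, -0.5], [-0.4, 0.0], [-0.6, -1.9], [-2.9, -2.5], [0.4, 0.7], [2.0, -0.4], [1.2, 1.5], [-0.0, 1.3], [0.9, 1.7]]
```

View pics/side0.png

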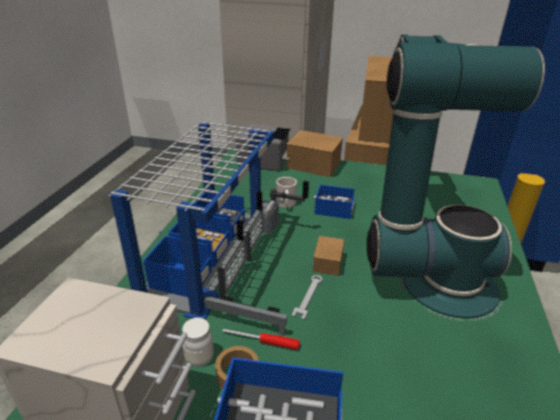

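View pics/top0.png

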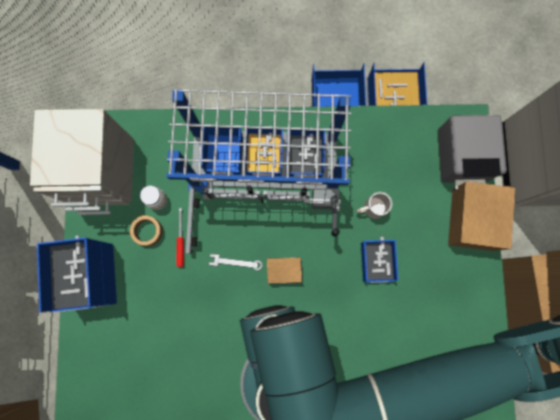

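```bash
cat >> h.py <<'E'
def pose(x,y,z,lean=0,yaw=0):   # bay mm, degrees; tool y = bay -y, body back to -x by lean
    r=R.from_euler('z',TH+np.radians(yaw))*R.from_euler('x',np.pi)*R.from_euler('y',np.radians(lean))
    return bw(x,y,z),r
def inbay(p): q=M.T@(np.array(p[:2])-T0)*1000; return np.round(np.r_[q,p[2]*1000],1)
def show():
    s=status.state();r=R.from_quat(s['orientation'])
    print('t',round(s['t'],2),'tcp bay',inbay(s['ee_pos']),'z',np.round(r.apply([0,0,1]),3),'open',round(s['opening'],3),
      'F',np.round(s['wrist_force'],1),'j',np.round(s['joints'],2))
    return np.array(s['ee_pos']),r
def plan(wps,step=15,rot=5,grip=1,start=None):
    p,r=show() if start is None else pose(*start)
    for w in wps:
        P,Q=pose(*w)
        n=int(np.ceil(max(np.linalg.norm(P-p)*1000/step,np.degrees((r.inv()*Q).magnitude())/rot,1)))
        dv=(r.inv()*Q).as_rotvec();p0,r0=p,r
        for k in range(1,n+1):
            pn=p0+(P-p0)*k/n;rn=r0*R.from_rotvec(dv*k/n)
            a=np.r_[r.inv().apply(pn-p)/.2,(r.inv()*rn).as_rotvec()/(np.pi/4)]
            print([round(float(v),3)+0. for v in a]+[grip],end=',\n');p,r=pn,rn
        print('--',w)
E
python3 - <<'E'
from h import *
plan([(-126,-185,240)],step=36)
plan([(-126,-185,150),(-126,-206,150)],step=30,start=(-126,-185,240))
plan([(-124,-225,150),(-116,-250,150),(-99,-285,150)],step=10,start=(-126,-206,150))
E
```

```text
t 1.7 tcp bay [-404.8 -741.6  239.3] z [ 0. -0. -1.] open 1.004 F [ 0.  -0.3 -0.2] j [-1.35  0.12  1.44  0.    1.58 -0.04]
[0.121, -0.124, 0.0, 0.0, 0.0, 0.022, 1],
[0.119, -0.126, 0.0, 0.0, 0.0, 0.022, 1],
[0.116, -0.128, 0.0, 0.0, 0.0, 0.022, 1],
[0.114, -0.13, 0.0, 0.0, 0.0, 0.022, 1],
[0.112, -0.132, 0.0, 0.0, 0.0, 0.022, 1],
[0.11, -0.134, 0.0, 0.0, 0.0, 0.022, 1],
[0.107, -0.135, 0.0, 0.0, 0.0, 0.022, 1],
[0.105, -0.137, 0.0, 0.0, 0.0, 0.022, 1],
[0.103, -0.139, 0.0, 0.0, 0.0, 0.022, 1],
[0.1, -0.141, 0.0, 0.0, 0.0, 0.022, 1],
[0.098, -0.143, 0.0, 0.0, 0.0, 0.022, 1],
[0.095, -0.144, 0.0, 0.0, 0.0, 0.022, 1],
[0.093, -0.146, 0.0, 0.0, 0.0, 0.022, 1],
[0.09, -0.147, 0.0, 0.0, 0.0, 0.022, 1],
[0.088, -0.149, 0.0, 0.0, 0.0, 0.022, 1],
[0.085, -0.15, 0.0, 0.0, 0.0, 0.022, 1],
[0.083, -0.152, 0.0, 0.0, 0.0, 0.022, 1],
[0.08, -0.153, 0.0, 0.0, 0.0, 0.022, 1],
-- (-126, -185, 240)
[0.0, 0.0, 0.15, 0.0, 0.0, 0.0, 1],
[0.0, 0.0, 0.15, 0.0, 0.0, 0.0, 1],
[0.0, 0.0, 0.15, 0.0, 0.0, 0.0, 1],
-- (-126, -185, 150)
[0.0, 0.105, 0.0, 0.0, 0.0, 0.0, 1],
-- (-126, -206, 150)
[0.005, 0.048, 0.0, 0.0, 0.0, 0.0, 1],
[0.005, 0.048, 0.0, 0.0, 0.0, 0.0, 1],
-- (-124, -225, 150)
[0.013, 0.042, 0.0, 0.0, 0.0, 0.0, 1],
[0.013, 0.042, 0.0, 0.0, 0.0, 0.0, 1],
[0.013, 0.042, 0.0, 0.0, 0.0, 0.0, 1],
-- (-116, -250, 150)
[0.021, 0.044, 0.0, 0.0, 0.0, 0.0, 1],
[0.021, 0.044, 0.0, 0.0, 0.0, 0.0, 1],
[0.021, 0.044, 0.0, 0.0, 0.0, 0.0, 1],
[0.021, 0.044, 0.0, 0.0, 0.0, 0.0, 1],
-- (-99, -285, 150)
```

Emit:
servo_tool(steps=[[0.121, -0.124, 0, 0, 0, 0.022, 1], [0.119, -0.126, 0, 0, 0, 0.022, 1], [0.116, -0.128, 0, 0, 0, 0.022, 1], [0.114, -0.13, 0, 0, 0, 0.022, 1], [0.112, -0.132, 0, 0, 0, 0.022, 1], [0.11, -0.134, 0, 0, 0, 0.022, 1], [0.107, -0.135, 0, 0, 0, 0.022, 1], [0.105, -0.137, 0, 0, 0, 0.022, 1], [0.103, -0.139, 0, 0, 0, 0.022, 1], [0.1, -0.141, 0, 0, 0, 0.022, 1]])

```text
t: 2.53
ee_pos: [0.342, -0.3513, 0.2395]
orientation: [0.999, 0.04, 0.0, 0.0]
wrist_force: [0.9, -0.1, -0.3]
opening: 0.001
```

Emit:
servo_tool(steps=[[0.098, -0.143, 0, 0, 0, 0.022, 1], [0.095, -0.144, 0, 0, 0, 0.022, 1], [0.093, -0.146, 0, 0, 0, 0.022, 1], [0.09, -0.147, 0, 0, 0, 0.022, 1], [0.088, -0.149, 0, 0, 0, 0.022, 1], [0.085, -0.15, 0, 0, 0, 0.022, 1], [0.083, -0.152, 0, 0, 0, 0.022, 1], [0.08, -0.153, 0, 0, 0, 0.022, 1], [0, 0, 0, 0, 0, 0, 1], [0, 0, 0, 0, 0, 0, 1]])

```text
t: 3.37
ee_pos: [0.4794, -0.1115, 0.2393]
orientation: [1.0, -0.027, -0.0, -0.0]
wrist_force: [-0.3, -1.0, -0.2]
opening: 0.002
```

```bash
python3 - <<'E'
from h import *
for c in ('top','wrist','side'):
    f=grab_frame(c)
    for n in ('lever_grip','outer_grip','inner_grip'):
        r=pinpoint(n,f);print(c,n,[(inbay(q['centre']),round(q['confidence'],2)) for q in r[:2]])
plan([(-126,-185,240),(-126,-185,150),(-126,-206,150)],step=30)
E
```

```text
top lever_grip []
top outer_grip [(array([  -0.6, -128.1,  153.2]), 0.87)]
top inner_grip [(array([  2.5,  33.8, 155.2]), 0.86), (array([ 1.000e-01, -1.312e+02,  1.536e+02]), 0.44)]
wrist lever_grip [(array([-124.4, -239.6,  162.1]), 0.64)]
wrist outer_grip [(array([   2.2, -135.1,  156.7]), 0.79)]
wrist inner_grip [(array([-225. ,   81.5,   -0.3]), 0.24)]
side lever_grip [(array([-222.6,   75.7,   -3.2]), 0.6), (array([-123.3, -236.3,  157.3]), 0.54)]
side outer_grip [(array([   1.7, -131.8,  158. ]), 0.84)]
side inner_grip [(array([ -3.4,  38.2, 151.2]), 0.72)]
t 3.97 tcp bay [-125.9 -185.4  239.3] z [ 0. -0. -1.] open -0.002 F [-0.4  0.6  0.2] j [-0.28 -0.29  1.82 -0.    1.61  1.34]
[0.0, -0.002, -0.003, 0.0, 0.0, -0.003, 1],
-- (-126, -185, 240)
[0.0, 0.0, 0.15, 0.0, 0.0, 0.0, 1],
[0.0, 0.0, 0.15, 0.0, 0.0, 0.0, 1],
[0.0, 0.0, 0.15, 0.0, 0.0, 0.0, 1],
-- (-126, -185, 150)
[0.0, 0.105, 0.0, 0.0, 0.0, 0.0, 1],
-- (-126, -206, 150)
```

Emit:
servo_tool(steps=[[0, 0, 0.15, 0, 0, 0, 1], [0, 0, 0.15, 0, 0, 0, 1], [0, 0, 0.15, 0, 0, 0, 1], [0, 0.1, 0, 0, 0, 0, 1], [0, 0.05, 0, 0, 0, 0, 1], [0.005, 0.05, 0, 0, 0, 0, 1], [0.013, 0.042, 0, 0, 0, 0, 1], [0.013, 0.042, 0, 0, 0, 0, 1], [0.013, 0.042, 0, 0, 0, 0, 1], [0, 0, 0, 0, 0, 0, 1]])

```text
t: 4.8
ee_pos: [0.4852, -0.1798, 0.1507]
orientation: [1.0, -0.028, 0.001, 0.0]
wrist_force: [1.2, 2.9, 5.0]
opening: -0.0
```

Emit:
servo_tool(steps=[[0.02, 0.044, 0, 0, 0, 0, 1], [0.02, 0.044, 0, 0, 0, 0, 1], [0.02, 0.044, 0, 0, 0, 0, 1], [0.02, 0.044, 0, 0, 0, 0, 1], [0, 0, 0, 0, 0, 0, 1], [0, 0, 0, 0, 0, 0, 1]])

```text
t: 5.3
ee_pos: [0.4989, -0.211, 0.1528]
orientation: [1.0, -0.027, 0.001, -0.004]
wrist_force: [-17.1, 51.6, 36.8]
opening: 0.0
```

```bash
python3 - <<'E'
from h import *
show()
f=grab_frame('side');cv2.imwrite('pics/lev.png',cv2.resize(f['img'][130:280,180:380],(800,600),interpolation=3))
r=pinpoint('lever_grip',f);print([(inbay(q['centre']),round(q['confidence'],2)) for q in r[:2]])
E
```

```text
t 5.3 tcp bay [-100.6 -282.1  152.8] z [ 0.002  0.007 -1.   ] open 0.0 F [-17.1  51.6  36.8] j [-0.45 -0.14  1.84  0.01  1.45  1.17]
[(array([ -89.8, -312.3,  156.3]), 0.69)]
```

Stop reached (side force over 50 N). Backing off so the lever springs back.

Emit:
servo_tool(steps=[[-0.02, -0.044, 0, 0, 0, 0, 1], [-0.02, -0.044, 0, 0, 0, 0, 1], [-0.02, -0.044, 0, 0, 0, 0, 1], [-0.02, -0.044, 0, 0, 0, 0, 1], [-0.013, -0.044, 0, 0, 0, 0, 1], [-0.013, -0.044, 0, 0, 0, 0, 1], [-0.013, -0.044, 0, 0, 0, 0, 1], [-0.02, -0.12, 0, 0, 0, 0, 1], [0, -0.15, -0.1, 0, 0, 0, 1], [0, 0, -0.2, 0, 0, 0, 1]])

```text
t: 6.23
ee_pos: [0.4755, -0.0943, 0.2067]
orientation: [1.0, -0.027, -0.003, -0.001]
wrist_force: [0.0, -0.2, -1.0]
opening: -0.0
```

```bash
python3 - <<'E'
from h import *
for c in('side','wrist'):
    f=grab_frame(c)
    cv2.imwrite(f'pics/lev_{c}.png',f['img'])
    for n in ('lever_grip','outer_grip'):
        r=pinpoint(n,f);print(c,n,[(inbay(q['centre']),round(q['confidence'],2)) for q in r[:2]])
plan([(-140,-135,270,35)],step=30,rot=6,grip=-.2)
plan([(-90,-135,240,36),(-60,-135,200,36),(-6,-135,156,36)],step=20,rot=6,grip=-.2,start=(-140,-135,270,35))
E
```

```text
side lever_grip [(array([-125.1, -240.5,  158.7]), 0.64)]
side outer_grip [(array([   2.3, -135.6,  158.2]), 0.69), (array([ -9.4,  -0.5, 120.3]), 0.31)]
wrist lever_grip [(array([-123. , -236.8,  159.2]), 0.57)]
wrist outer_grip [(array([   0.5, -135.6,  153.7]), 0.64)]
t 6.53 tcp bay [-128.9 -170.3  208.8] z [-0.001 -0.    -1.   ] open -0.001 F [-0.6  0.4  0. ] j [-0.25 -0.29  1.87 -0.    1.56  1.37]
[-0.009, -0.029, -0.051, 0.0, 0.13, 0.0, -0.2],
[-0.004, -0.029, -0.052, 0.0, 0.13, 0.0, -0.2],
[0.001, -0.029, -0.052, 0.0, 0.13, 0.0, -0.2],
[0.006, -0.029, -0.051, 0.0, 0.13, 0.0, -0.2],
[0.012, -0.029, -0.051, 0.0, 0.13, 0.0, -0.2],
[0.017, -0.029, -0.049, 0.0, 0.13, 0.0, -0.2],
-- (-140, -135, 270, 35)
[0.04, 0.0, 0.089, 0.0, 0.007, 0.0, -0.2],
[0.039, 0.0, 0.089, 0.0, 0.007, 0.0, -0.2],
[0.039, 0.0, 0.089, 0.0, 0.007, 0.0, -0.2],
-- (-90, -135, 240, 36)
[0.001, 0.0, 0.083, 0.0, 0.0, 0.0, -0.2],
[0.001, 0.0, 0.083, 0.0, 0.0, 0.0, -0.2],
[0.001, 0.0, 0.083, 0.0, 0.0, 0.0, -0.2],
-- (-60, -135, 200, 36)
[0.022, 0.0, 0.084, 0.0, 0.0, 0.0, -0.2],
[0.022, 0.0, 0.084, 0.0, 0.0, 0.0, -0.2],
[0.022, 0.0, 0.084, 0.0, 0.0, 0.0, -0.2],
[0.022, 0.0, 0.084, 0.0, 0.0, 0.0, -0.2],
-- (-6, -135, 156, 36)
```

Emit:
servo_tool(steps=[[-0.01, -0.029, -0.05, 0, 0.13, 0, -0.2], [-0.004, -0.029, -0.05, 0, 0.13, 0, -0.2], [0, -0.029, -0.05, 0, 0.13, 0, -0.2], [0.006, -0.029, -0.05, 0, 0.13, 0, -0.2], [0.012, -0.029, -0.05, 0, 0.13, 0, -0.2], [0.017, -0.029, -0.05, 0, 0.15, 0, -0.2], [0, 0, 0, 0, 0, 0, -0.2]])

```text
t: 7.12
ee_pos: [0.4662, -0.0618, 0.2703]
orientation: [0.949, -0.027, 0.313, 0.009]
wrist_force: [-0.8, 0.6, 0.2]
opening: 0.595
```

```bash
python3 - <<'E'
from h import *
plan([(-62,-135,245,36),(8,-135,148,36)],step=20,rot=6,grip=-.2)
f=grab_frame('wrist');cv2.imwrite('pics/w2.png',f['img'])
for n in ('lever_grip','outer_grip','inner_grip'):
    r=pinpoint(n,f);print(n,[(inbay(q['centre']),round(q['confidence'],2)) for q in r[:2]])
E
```

```text
t 7.12 tcp bay [-141.3 -134.9  270.3] z [ 0.594 -0.034 -0.804] open 0.595 F [-0.8  0.6  0.2] j [-0.26 -0.78  2.17  0.13  1.13  1.35]
[0.049, 0.0, 0.068, 0.0, -0.002, 0.0, -0.2],
[0.049, 0.0, 0.067, 0.0, -0.002, 0.0, -0.2],
[0.049, 0.0, 0.067, 0.0, -0.002, 0.0, -0.2],
[0.049, 0.0, 0.067, 0.0, -0.002, 0.0, -0.2],
[0.049, 0.0, 0.067, 0.0, -0.002, 0.0, -0.2],
-- (-62, -135, 245, 36)
[0.0, 0.0, 0.1, 0.0, 0.0, 0.0, -0.2],
[0.0, 0.0, 0.1, 0.0, 0.0, 0.0, -0.2],
[0.0, 0.0, 0.1, 0.0, 0.0, 0.0, -0.2],
[0.0, 0.0, 0.1, 0.0, 0.0, 0.0, -0.2],
[0.0, 0.0, 0.1, 0.0, 0.0, 0.0, -0.2],
[0.0, 0.0, 0.1, 0.0, 0.0, 0.0, -0.2],
-- (8, -135, 148, 36)
lever_grip [(array([-124.7, -241.2,  158.8]), 0.74)]
outer_grip [(array([   0.4, -133.2,  153.8]), 0.82), (array([-2.435e+02, -8.270e+01,  2.000e-01]), 0.44)]
inner_grip [(array([ -3.6,  35.2, 153.1]), 0.9), (array([-1.130e+01, -1.000e-01,  1.171e+02]), 0.23)]
```

View pics/w2.png

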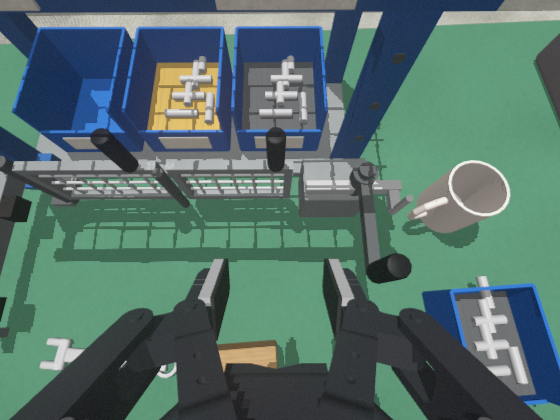

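The wrist picture shows the outer handle (276,150) midway between the fingers, the lever back at rest (knob 390,268) and the bolt drawn clear to the right. Going in.

Emit:
servo_tool(steps=[[0.049, 0, 0.067, 0, 0, 0, -0.2], [0.049, 0, 0.067, 0, 0, 0, -0.2], [0.049, 0, 0.067, 0, 0, 0, -0.2], [0.049, 0, 0.067, 0, 0, 0, -0.2], [0.049, 0, 0.067, 0, 0, 0, -0.2], [0, 0, 0.1, 0, 0, 0, -0.2], [0, 0, 0.1, 0, 0, 0, -0.2], [0, 0, 0.1, 0, 0, 0, -0.2], [0, 0, 0.1, 0, 0, 0, -0.2], [0, 0, 0.1, 0, 0, 0, -0.2]])

```text
t: 8.15
ee_pos: [0.6058, -0.0701, 0.1603]
orientation: [0.951, -0.027, 0.307, 0.009]
wrist_force: [0.4, 0.4, 0.4]
opening: 0.601
```

Emit:
servo_tool(steps=[[0, 0, 0.1, 0, 0, 0, -0.2], [0, 0, 0, 0, 0, 0, 0.2], [0, 0, 0, 0, 0, 0, 0.5], [0, 0, 0, 0, 0, 0, 0.8], [0, 0, 0, 0, 0, 0, 0.8]], grip_force=20)

```text
t: 8.57
ee_pos: [0.6161, -0.0702, 0.1463]
orientation: [0.951, -0.027, 0.308, 0.008]
wrist_force: [1.8, 3.4, -9.9]
opening: 0.228
```

```bash
cat >> h.py <<'E'
def folds(a0,a1,n,off=(8,0,0),z=148):
    out=[]
    for a in np.linspace(a0,a1,n+1)[1:]:
        x=-12-136*np.sin(a)+12*np.cos(a); y=-136*np.cos(a)+0*a-12*np.sin(a)*0
        # leaf offset: handle sits 12 mm to the bay side of the hinge when closed
        x=-12-135*np.sin(a)+12*np.cos(a); y=-135*np.cos(a)-12*np.sin(a)
        k=np.clip((-x-30)/110,0,1)
        ln=36-26*k
        out.append((x+11*np.sin(np.radians(ln))+1.5,y+off[1],z+11*(.81-np.cos(np.radians(ln))),ln))
    return out
E
python3 - <<'E'
from h import *
plan(folds(0,np.radians(90),10),step=60,rot=30,grip=0.8)
E
```

```text
t 8.57 tcp bay [   8.8 -135.2  146.3] z [ 0.585 -0.032 -0.811] open 0.228 F [ 1.8  3.4 -9.9] j [-0.19 -0.3   2.07  0.12  0.76  1.38]
[-0.084, 0.0, -0.072, 0.001, 0.003, -0.002, 0.8],
-- (np.float64(-13.300754918072307), np.float64(-135.21513956082637), np.float64(148.01081306187558), np.float64(36.0))
[-0.088, -0.016, -0.062, 0.0, -0.065, 0.0, 0.8],
-- (np.float64(-34.7988396904048), np.float64(-132.1008336323451), np.float64(147.69421732148203), np.float64(33.09163620752748))
[-0.09, -0.032, -0.056, 0.0, -0.107, 0.0, 0.8],
-- (np.float64(-55.88245664494694), np.float64(-125.73376676230423), np.float64(147.2243249823419), np.float64(28.295339831463288))
[-0.088, -0.047, -0.045, 0.0, -0.1, 0.0, 0.8],
-- (np.float64(-75.70494538288219), np.float64(-116.27071726812758), np.float64(146.84494158528247), np.float64(23.7935187881673))
[-0.083, -0.062, -0.035, 0.0, -0.091, 0.0, 0.8],
-- (np.float64(-93.76662436584472), np.float64(-103.94469683442249), np.float64(146.55363134707153), np.float64(19.69702285241292))
[-0.075, -0.074, -0.026, 0.0, -0.08, 0.0, 0.8],
-- (np.float64(-109.61217025211538), np.float64(-89.05921299198324), np.float64(146.34178722561495), np.float64(16.106721349628963))
[-0.064, -0.085, -0.018, 0.0, -0.067, 0.0, 0.8],
-- (np.float64(-122.84276991225403), np.float64(-71.98079575509924), np.float64(146.19674405624053), np.float64(13.111019418341524))
[-0.05, -0.094, -0.011, 0.0, -0.052, 0.0, 0.8],
-- (np.float64(-133.12630888472688), np.float64(-53.12997243615975), np.float64(146.10425361682607), np.float64(10.783681182263592))
[-0.034, -0.101, -0.006, 0.0, -0.017, 0.0, 0.8],
-- (np.float64(-140.0505824455246), np.float64(-32.97091286757283), np.float64(146.0771147168657), np.float64(10.0))
[-0.017, -0.105, -0.003, 0.0, 0.0, 0.0, 0.8],
-- (np.float64(-143.58987004566376), np.float64(-12.000000000000009), np.float64(146.0771147168657), np.float64(10.0))
```

Emit:
servo_tool(steps=[[-0.042, 0, -0.036, 0, 0, 0, 0.8], [-0.042, 0, -0.036, 0, 0, 0, 0.8], [-0.044, -0.008, -0.031, 0, -0.033, 0, 0.8], [-0.044, -0.008, -0.031, 0, -0.033, 0, 0.8], [-0.045, -0.016, -0.028, 0, -0.053, 0, 0.8], [-0.045, -0.016, -0.028, 0, -0.053, 0, 0.8], [0, 0, 0, 0, 0, 0, 0.8]])

```text
t: 9.15
ee_pos: [0.5508, -0.057, 0.148]
orientation: [0.97, -0.027, 0.242, 0.007]
wrist_force: [-4.7, -6.5, -11.8]
opening: 0.232
```

```bash
python3 - <<'E'
from h import *
show()
f=grab_frame('top');cv2.imwrite('pics/t3.png',f['img'])
for n in ('outer_grip','inner_grip'):
    r=pinpoint(n,f);print(n,[(inbay(q['centre']),round(q['confidence'],2)) for q in r[:2]])
E
```

```text
t 9.15 tcp bay [ -57.1 -125.6  148. ] z [ 0.469 -0.027 -0.883] open 0.232 F [ -4.7  -6.5 -11.8] j [-0.18 -0.41  2.11  0.07  0.95  1.42]
outer_grip []
inner_grip [(array([  2.5,  37.6, 153.9]), 0.88)]
```

Emit:
servo_tool(steps=[[-0.044, -0.023, -0.022, 0, -0.05, 0, 0.8], [-0.044, -0.023, -0.022, 0, -0.05, 0, 0.8], [-0.042, -0.031, -0.018, 0, -0.045, 0, 0.8], [-0.042, -0.031, -0.018, 0, -0.045, 0, 0.8], [-0.037, -0.037, -0.013, 0, -0.04, 0, 0.8], [-0.037, -0.037, -0.013, 0, -0.04, 0, 0.8], [-0.032, -0.042, -0.009, 0, -0.033, 0, 0.8], [-0.032, -0.042, -0.009, 0, -0.033, 0, 0.8]])

```text
t: 9.97
ee_pos: [0.4882, -0.001, 0.1489]
orientation: [0.993, -0.028, 0.114, 0.004]
wrist_force: [-1.1, -3.6, -9.8]
opening: 0.226
```

Emit:
servo_tool(steps=[[-0.025, -0.047, -0.006, 0, -0.026, 0, 0.8], [-0.025, -0.047, -0.006, 0, -0.026, 0, 0.8], [-0.017, -0.05, -0.003, 0, -0.008, 0, 0.8], [-0.017, -0.05, -0.003, 0, -0.008, 0, 0.8], [-0.008, -0.052, -0.001, 0, 0, 0, 0.8], [-0.008, -0.052, -0.001, 0, 0, 0, 0.8], [0, 0, 0, 0, 0, 0, 0.8]])

```text
t: 10.55
ee_pos: [0.4718, 0.0613, 0.1492]
orientation: [0.996, -0.027, 0.089, 0.002]
wrist_force: [-5.7, 0.1, -3.3]
opening: 0.227
```

```bash
python3 - <<'E'
from h import *
plan(folds(np.radians(90),np.radians(180),10),step=15,rot=30,grip=0.8)
f=grab_frame('top')
for n in ('outer_grip','inner_grip','outer_hinge'):
    r=pinpoint(n,f);print(n,[(inbay(q['centre']),round(q['confidence'],2)) for q in r[:2]])
E
```

```text
t 10.55 tcp bay [-142.3  -11.7  149.2] z [ 0.176 -0.009 -0.984] open 0.227 F [-5.7  0.1 -3.3] j [ 0.09 -0.42  2.07 -0.03  1.31  1.72]
[-0.005, -0.052, 0.007, 0.0, -0.002, -0.001, 0.8],
[-0.005, -0.052, 0.007, 0.0, -0.002, -0.001, 0.8],
-- (np.float64(-143.80500960649013), np.float64(9.266392693289506), np.float64(146.0771147168657), np.float64(10.0))
[0.008, -0.053, 0.001, 0.0, 0.0, 0.0, 0.8],
[0.008, -0.053, 0.001, 0.0, 0.0, 0.0, 0.8],
-- (np.float64(-140.69070367800887), np.float64(30.304616045076045), np.float64(146.0771147168657), np.float64(10.0))
[0.016, -0.051, 0.003, 0.0, 0.006, 0.0, 0.8],
[0.016, -0.051, 0.003, 0.0, 0.006, 0.0, 0.8],
-- (np.float64(-134.2224457021985), np.float64(50.596639174578385), np.float64(146.0954455665906), np.float64(10.535655128909905))
[0.024, -0.048, 0.004, 0.0, 0.025, 0.0, 0.8],
[0.024, -0.048, 0.005, 0.0, 0.025, 0.0, 0.8],
-- (np.float64(-124.33885572631269), np.float64(69.64280512698448), np.float64(146.18218337957617), np.float64(12.77237591844257))
[0.031, -0.043, 0.007, 0.0, 0.032, 0.0, 0.8],
[0.031, -0.043, 0.008, 0.0, 0.032, 0.0, 0.8],
-- 
[... 669 characters left out ...]
float64(-58.517296050280635), np.float64(124.68442576734634), np.float64(147.17036242084572), np.float64(27.696551969634967))
[0.047, -0.017, 0.023, 0.0, 0.053, 0.0, 0.8],
[0.046, -0.017, 0.025, 0.0, 0.053, 0.0, 0.8],
-- (np.float64(-37.56686527438086), np.float64(131.46071239986082), np.float64(147.6287165748845), np.float64(32.46142059493733))
[0.046, -0.009, 0.028, 0.0, 0.039, 0.0, 0.8],
[0.045, -0.009, 0.029, 0.0, 0.039, 0.0, 0.8],
-- (np.float64(-16.03436222478281), np.float64(135.0), np.float64(148.01081306187558), np.float64(36.0))
outer_grip []
inner_grip [(array([  1.4,  37.1, 154.5]), 0.75), (array([-144.6,  273.4,    1.1]), 0.49)]
outer_hinge [(array([-11.5,  -1.7, 122.1]), 0.86)]
```

Emit:
servo_tool(steps=[[-0.003, -0.052, 0.004, 0, 0, 0, 0.8], [-0.003, -0.052, 0.004, 0, 0, 0, 0.8], [0.008, -0.053, 0.001, 0, 0, 0, 0.8], [0.008, -0.053, 0.001, 0, 0, 0, 0.8], [0.016, -0.051, 0.003, 0, 0.006, 0, 0.8], [0.016, -0.051, 0.003, 0, 0.006, 0, 0.8], [0.024, -0.048, 0.004, 0, 0.025, 0, 0.8], [0.024, -0.048, 0.005, 0, 0.025, 0, 0.8], [0.031, -0.043, 0.007, 0, 0.032, 0, 0.8], [0.031, -0.043, 0.008, 0, 0.032, 0, 0.8]])

```text
t: 11.58
ee_pos: [0.5098, 0.1579, 0.1485]
orientation: [0.99, -0.028, 0.139, 0.003]
wrist_force: [2.6, -6.5, 4.3]
opening: 0.226
```

Emit:
servo_tool(steps=[[0.038, -0.038, 0.01, 0, 0.039, 0, 0.8], [0.037, -0.038, 0.011, 0, 0.039, 0, 0.8], [0.042, -0.032, 0.014, 0, 0.045, 0, 0.8], [0.042, -0.032, 0.015, 0, 0.045, 0, 0.8], [0.045, -0.025, 0.019, 0, 0.05, 0, 0.8], [0.045, -0.025, 0.02, 0, 0.05, 0, 0.8], [0, 0, 0, 0, 0, 0, 0.8]])

```text
t: 12.17
ee_pos: [0.5652, 0.1927, 0.1492]
orientation: [0.97, -0.027, 0.243, 0.007]
wrist_force: [2.4, -5.7, 3.6]
opening: 0.23
```

```bash
python3 - <<'E'
from h import *
plan(folds(np.radians(162),np.radians(180),2),step=15,rot=30,grip=0.8)
f=grab_frame('top');cv2.imwrite('pics/t4.png',cv2.resize(f['img'][80:280,150:360],(800,600),interpolation=3))
for n in ('outer_grip','inner_grip','outer_hinge'):
    r=pinpoint(n,f);print(n,[(inbay(q['centre']),round(q['confidence'],2)) for q in r[:2]])
E
```

```text
t 12.17 tcp bay [-56.2 124.6 149.2] z [ 0.471 -0.026 -0.882] open 0.23 F [ 2.4 -5.7  3.6] j [ 0.38 -0.27  2.01 -0.24  0.97  2.1 ]
[0.039, -0.017, 0.026, 0.0, 0.048, -0.001, 0.8],
[0.038, -0.017, 0.027, 0.0, 0.048, -0.001, 0.8],
-- (np.float64(-37.56686527438086), np.float64(131.46071239986082), np.float64(147.6287165748845), np.float64(32.46142059493733))
[0.046, -0.009, 0.028, 0.0, 0.039, 0.0, 0.8],
[0.045, -0.009, 0.029, 0.0, 0.039, 0.0, 0.8],
-- (np.float64(-16.03436222478281), np.float64(135.0), np.float64(148.01081306187558), np.float64(36.0))
outer_grip [(array([-68.1, 130. , 154.7]), 0.51)]
inner_grip [(array([ -2.7,  39.3, 155.1]), 0.63)]
outer_hinge [(array([-15.4,  -1.3, 121.2]), 0.69)]
```

Emit:
servo_tool(steps=[[0.039, -0.017, 0.026, 0, 0.048, 0, 0.8], [0.038, -0.017, 0.027, 0, 0.048, 0, 0.8], [0.046, -0.009, 0.028, 0, 0.039, 0, 0.8], [0.045, -0.009, 0.029, 0, 0.039, 0, 0.8], [0.01, 0, 0.007, 0, 0, 0, 0.8], [0, 0, 0, 0, 0, 0, 0.8], [0, 0, 0, 0, 0, 0, 0.8]])

```text
t: 12.95
ee_pos: [0.6077, 0.2007, 0.1487]
orientation: [0.951, -0.027, 0.308, 0.008]
wrist_force: [0.9, 0.1, 8.7]
opening: 0.229
```

```bash
python3 - <<'E'
from h import *
show()
f=grab_frame('wrist');cv2.imwrite('pics/w5.png',f['img'])
for n in ('outer_grip','inner_grip','outer_hinge'):
    r=pinpoint(n,f);print(n,[(inbay(q['centre']),round(q['confidence'],2)) for q in r[:2]])
E
```

```text
t 12.95 tcp bay [-14.3 134.8 148.7] z [ 0.585 -0.031 -0.811] open 0.229 F [0.9 0.1 8.7] j [ 0.39 -0.22  2.   -0.35  0.81  2.19]
outer_grip [(array([-22.4, 137.4, 155.1]), 0.73)]
inner_grip [(array([ -1.6,  34.9, 153.5]), 0.68)]
outer_hinge [(array([ -8.7,   1.7, 117.7]), 0.92), (array([-21. , 365.7,  -2.1]), 0.43)]
```

View pics/w5.png

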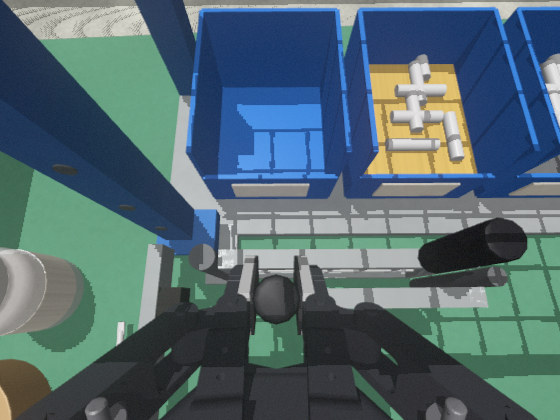

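The outer leaf now lies parallel in front of the inner one, its handle (275,298) in the jaws. A small extra nudge, then release and move to the inner handle.

Emit:
servo_tool(steps=[[0.012, 0, 0.008, 0, 0, 0, 0.8], [0.012, 0, 0.008, 0, 0, 0, 0.8], [0, 0, 0, 0, 0, 0, 0.8]])

```text
t: 13.4
ee_pos: [0.6122, 0.2005, 0.1479]
orientation: [0.952, -0.027, 0.306, 0.008]
wrist_force: [-19.7, 2.0, 13.7]
opening: 0.229
```

```bash
python3 - <<'E'
from h import *
show()
E
```

```text
t 13.4 tcp bay [ -9.7 134.9 147.9] z [ 0.582 -0.031 -0.813] open 0.229 F [-19.7   2.   13.7] j [ 0.39 -0.21  1.99 -0.35  0.81  2.18]
```

Emit:
servo_tool(steps=[[-0.008, 0, -0.005, 0, 0, 0, 0.8], [0, 0, 0, 0, 0, 0, 0.3], [0, 0, 0, 0, 0, 0, -0.1], [0, 0, 0, 0, 0, 0, -0.2], [0, 0, -0.08, 0, 0, 0, -0.2], [0, 0, -0.13, 0, 0, 0, -0.2], [0, 0, -0.13, 0, 0, 0, -0.2], [0, 0, -0.13, 0, 0, 0, -0.2], [0, 0.1, 0, 0, 0, 0, -0.2], [0, 0.15, 0, 0, 0, 0, -0.2]])

```text
t: 14.23
ee_pos: [0.5528, 0.1545, 0.2249]
orientation: [0.951, -0.025, 0.307, 0.007]
wrist_force: [0.7, 0.0, -0.6]
opening: 0.596
```

Emit:
servo_tool(steps=[[0, 0.15, 0, 0, 0, 0, -0.2], [0, 0.1, 0, 0, 0, 0, -0.2], [0, 0, 0, 0, 0, 0, -0.2]])

```text
t: 14.48
ee_pos: [0.55, 0.1003, 0.2234]
orientation: [0.952, -0.028, 0.306, 0.009]
wrist_force: [0.3, 0.2, -0.1]
opening: 0.601
```

```bash
python3 - <<'E'
from h import *
plan([(-62,35,245,36),(8,35,148,36)],step=20,rot=6,grip=-.2)
for c in('wrist','top','side'):
  f=grab_frame(c)
  for n in ('outer_grip','inner_grip','lever_grip'):
    r=pinpoint(n,f);print(c,n,[(inbay(q['centre']),round(q['confidence'],2)) for q in r[:2]])
E
```

```text
t 14.48 tcp bay [-66.4  31.5 223.4] z [ 0.582 -0.034 -0.812] open 0.601 F [ 0.3  0.2 -0.1] j [ 0.21 -0.5   2.08 -0.19  0.96  1.91]
[0.041, -0.009, -0.038, 0.002, 0.004, -0.002, -0.2],
[0.041, -0.009, -0.037, 0.002, 0.004, -0.002, -0.2],
-- (-62, 35, 245, 36)
[0.0, 0.0, 0.1, 0.0, 0.0, 0.0, -0.2],
[0.0, 0.0, 0.1, 0.0, 0.0, 0.0, -0.2],
[0.0, 0.0, 0.1, 0.0, 0.0, 0.0, -0.2],
[0.0, 0.0, 0.1, 0.0, 0.0, 0.0, -0.2],
[0.0, 0.0, 0.1, 0.0, 0.0, 0.0, -0.2],
[0.0, 0.0, 0.1, 0.0, 0.0, 0.0, -0.2],
-- (8, 35, 148, 36)
wrist outer_grip [(array([-21.5, 136.4, 153.8]), 0.76)]
wrist inner_grip [(array([ -1.1,  36.8, 154.4]), 0.82)]
wrist lever_grip []
top outer_grip [(array([-26.8, 139.2, 152.7]), 0.69)]
top inner_grip [(array([  3.1,  37.2, 152.1]), 0.62), (array([-12.5,  -0.9, 116.2]), 0.22)]
top lever_grip [(array([-122.6, -235.8,  158.7]), 0.74)]
side outer_grip [(array([-24.3, 134.1, 158.1]), 0.97)]
side inner_grip [(array([ -5. ,  34.3, 154.5]), 0.8)]
side lever_grip [(array([-120.4, -234.2,  158.6]), 0.65)]
```

Emit:
servo_tool(steps=[[0.041, -0.009, -0.038, 0, 0.004, 0, -0.2], [0.041, -0.009, -0.037, 0, 0.004, 0, -0.2], [0, 0, 0.1, 0, 0, 0, -0.2], [0, 0, 0.1, 0, 0, 0, -0.2], [0, 0, 0.1, 0, 0, 0, -0.2], [0, 0, 0.1, 0, 0, 0, -0.2], [0, 0, 0.1, 0, 0, 0, -0.2], [0, 0, 0.1, 0, 0, 0, -0.2], [0, 0, 0, 0, 0, 0, 0.2], [0, 0, 0, 0, 0, 0, 0.5]], grip_force=30)

```text
t: 15.92
ee_pos: [0.6256, 0.1025, 0.148]
orientation: [0.951, -0.027, 0.308, 0.009]
wrist_force: [-0.2, -0.9, 0.9]
opening: 0.329
```

Emit:
servo_tool(steps=[[0, 0, 0, 0, 0, 0, 0.8], [0, 0, 0, 0, 0, 0, 0.8], [0, 0, 0, 0, 0, 0, 0.8]])

```text
t: 16.17
ee_pos: [0.625, 0.1, 0.1489]
orientation: [0.951, -0.027, 0.309, 0.011]
wrist_force: [5.4, -29.1, -7.4]
opening: 0.225
```

```bash
cat >> h.py <<'E'
def swing(a0,a1,n,z=148):
    out=[]
    for b in np.radians(np.linspace(a0,a1,n+1)[1:]):
        x=-145*np.sin(b);y=180-145*np.cos(b);ln=36-26*np.clip((-x-30)/110,0,1)
        out.append((round(x+11*np.sin(np.radians(ln))+1.5,1),round(y,1),round(z+11*(.81-np.cos(np.radians(ln))),1),round(ln,1)))
    return out
E
python3 - <<'E'
from h import *
plan(swing(0,90,18),step=20,rot=30,grip=0.8)
E
```

```text
t 16.17 tcp bay [  8.5  35.2 148.9] z [ 0.586 -0.038 -0.809] open 0.225 F [  5.4 -29.1  -7.4] j [ 0.18 -0.26  2.04 -0.21  0.76  1.92]
[-0.056, -0.002, -0.035, 0.007, 0.0, -0.001, 0.8],
-- (np.float64(-4.7), np.float64(35.6), np.float64(148.0), np.float64(36.0))
[-0.051, -0.008, -0.037, 0.0, 0.0, 0.0, 0.8],
-- (np.float64(-17.2), np.float64(37.2), np.float64(148.0), np.float64(36.0))
[-0.052, -0.013, -0.036, 0.0, -0.04, 0.0, 0.8],
-- (np.float64(-29.8), np.float64(39.9), np.float64(147.8), np.float64(34.2))
[-0.053, -0.019, -0.034, 0.0, -0.062, 0.0, 0.8],
-- (np.float64(-42.4), np.float64(43.7), np.float64(147.5), np.float64(31.4))
[-0.052, -0.024, -0.031, 0.0, -0.062, 0.0, 0.8],
-- (np.float64(-54.5), np.float64(48.6), np.float64(147.3), np.float64(28.6))
[-0.052, -0.029, -0.027, 0.0, -0.058, 0.0, 0.8],
-- (np.float64(-66.2), np.float64(54.4), np.float64(147.0), np.float64(26.0))
[-0.05, -0.034, -0.023, 0.0, -0.058, 0.0, 0.8],
-- (np.float64(-77.3), np.float64(61.2), np.float64(146.8), np.float64(23.4))
[-0.049, -0.039, -0.02, 0.0, -0.051, 0.0, 0.8],
-- (np.float64(-87.8), np.float64
[... 617 characters left out ...]
(-127.6), np.float64(118.7), np.float64(146.2), np.float64(12.0))
[-0.025, -0.058, -0.005, 0.0, -0.024, 0.0, 0.8],
-- (np.float64(-132.7), np.float64(130.4), np.float64(146.1), np.float64(10.9))
[-0.019, -0.061, -0.004, 0.0, -0.02, 0.0, 0.8],
-- (np.float64(-136.6), np.float64(142.5), np.float64(146.1), np.float64(10.0))
[-0.014, -0.061, -0.002, 0.0, 0.0, 0.0, 0.8],
-- (np.float64(-139.4), np.float64(154.8), np.float64(146.1), np.float64(10.0))
[-0.008, -0.063, -0.001, 0.0, 0.0, 0.0, 0.8],
-- (np.float64(-141.0), np.float64(167.4), np.float64(146.1), np.float64(10.0))
[-0.003, -0.063, -0.001, 0.0, 0.0, 0.0, 0.8],
-- (np.float64(-141.6), np.float64(180.0), np.float64(146.1), np.float64(10.0))
```

Emit:
servo_tool(steps=[[-0.028, 0.006, -0.018, 0, 0, 0, 0.8], [-0.028, 0.004, -0.018, 0, 0, 0, 0.8], [-0.026, -0.004, -0.018, 0, 0, 0, 0.8], [-0.026, -0.004, -0.018, 0, 0, 0, 0.8], [-0.026, -0.006, -0.018, 0, -0.02, 0, 0.8], [-0.026, -0.006, -0.018, 0, -0.02, 0, 0.8], [-0.026, -0.01, -0.017, 0, -0.031, 0, 0.8], [-0.026, -0.01, -0.017, 0, -0.031, 0, 0.8], [0, 0, 0, 0, 0, 0, 0.8]])

```text
t: 16.92
ee_pos: [0.5738, 0.1107, 0.1483]
orientation: [0.962, -0.027, 0.27, 0.009]
wrist_force: [-13.3, -11.7, 3.9]
opening: 0.224
```

```bash
python3 - <<'E'
from h import *
show()
for c in('top','side'):
  f=grab_frame(c)
  for n in ('outer_grip','inner_grip','outer_hinge'):
    r=pinpoint(n,f);print(c,n,[(inbay(q['centre']),round(q['confidence'],2)) for q in r[:2]])
E
```

```text
t 16.92 tcp bay [-43.2  43.1 148.3] z [ 0.519 -0.031 -0.854] open 0.224 F [-13.3 -11.7   3.9] j [ 0.21 -0.35  2.08 -0.18  0.89  1.92]
top outer_grip [(array([-39.5, 149.3, 153. ]), 0.63), (array([  0.4, 179. , 121.7]), 0.54)]
top inner_grip [(array([-47.9,  45. , 153. ]), 0.82)]
top outer_hinge [(array([-73.5,  14.4, 118.5]), 0.86)]
side outer_grip [(array([-36.2, 143. , 157.2]), 0.67), (array([-50.4,  47. , 153.6]), 0.22)]
side inner_grip [(array([-51.2,  44.3, 150.8]), 0.7)]
side outer_hinge [(array([-69.4,  11.1, 117.7]), 0.97)]
```

Emit:
servo_tool(steps=[[-0.052, -0.024, -0.031, 0, -0.062, 0, 0.8], [-0.052, -0.029, -0.027, 0, -0.058, 0, 0.8], [-0.05, -0.034, -0.023, 0, -0.058, 0, 0.8], [-0.049, -0.039, -0.02, 0, -0.051, 0, 0.8], [-0.045, -0.043, -0.017, 0, -0.049, 0, 0.8], [-0.042, -0.046, -0.014, 0, -0.047, 0, 0.8], [-0.038, -0.05, -0.011, 0, -0.04, 0, 0.8], [-0.034, -0.054, -0.009, 0, -0.036, 0, 0.8]])

```text
t: 17.98
ee_pos: [0.4975, 0.1777, 0.1465]
orientation: [0.993, -0.029, 0.114, 0.006]
wrist_force: [-10.6, -14.5, -3.2]
opening: 0.223
```

Emit:
servo_tool(steps=[[-0.015, -0.028, -0.004, 0, -0.016, 0, 0.8], [-0.015, -0.028, -0.004, 0, -0.016, 0, 0.8], [-0.012, -0.03, -0.003, 0, -0.012, 0, 0.8], [-0.012, -0.03, -0.003, 0, -0.012, 0, 0.8], [-0.01, -0.03, -0.002, 0, -0.01, 0, 0.8], [-0.01, -0.03, -0.002, 0, -0.01, 0, 0.8], [-0.007, -0.03, -0.001, 0, 0, 0, 0.8], [-0.007, -0.03, -0.001, 0, 0, 0, 0.8], [0, 0, 0, 0, 0, 0, 0.8]])

```text
t: 18.73
ee_pos: [0.4826, 0.2276, 0.1465]
orientation: [0.996, -0.028, 0.085, 0.003]
wrist_force: [-12.0, -3.5, -3.5]
opening: 0.228
```

```bash
python3 - <<'E'
from h import *
show()
for c in('top','side'):
  f=grab_frame(c)
  for n in ('outer_grip','inner_grip','outer_hinge'):
    r=pinpoint(n,f);print(c,n,[(inbay(q['centre']),round(q['confidence'],2)) for q in r[:2]])
E
```

```text
t 18.73 tcp bay [-140.6  154.9  146.5] z [ 0.17  -0.011 -0.985] open 0.228 F [-12.   -3.5  -3.5] j [ 0.44 -0.25  1.95 -0.09  1.29  2.08]
top outer_grip [(array([-50.8, 203.3, 151.9]), 0.46)]
top inner_grip []
top outer_hinge []
side outer_grip [(array([-49. , 196.3, 154.4]), 0.86), (array([-179.3,  160.4,  118.4]), 0.55)]
side inner_grip [(array([-144.5,  156.9,  154.5]), 0.81)]
side outer_hinge [(array([-177.6,  156.5,  120.3]), 0.59), (array([-2.263e+02,  8.000e+01, -2.000e-01]), 0.19)]
```

Emit:
servo_tool(steps=[[-0.004, -0.03, 0, 0, 0, 0, 0.8], [-0.003, -0.03, 0, 0, 0, 0, 0.8], [-0.001, -0.03, 0, 0, 0, 0, 0.8], [0, -0.03, 0, 0, 0, 0, 0.8], [0, -0.01, 0, 0, 0, 0, 0.8], [0, 0, 0, 0, 0, 0, 0.8]])

```text
t: 19.63
ee_pos: [0.4829, 0.2524, 0.1465]
orientation: [0.996, -0.028, 0.086, 0.004]
wrist_force: [-11.4, -16.4, -0.5]
opening: 0.222
```

```bash
python3 - <<'E'
from h import *
show()
for c in('top','side'):
  f=grab_frame(c)
  for n in ('outer_grip','inner_grip','outer_hinge'):
    r=pinpoint(n,f);print(c,n,[(inbay(q['centre']),round(q['confidence'],2)) for q in r[:2]])
E
```

```text
t 19.63 tcp bay [-141.7  179.7  146.5] z [ 0.171 -0.013 -0.985] open 0.222 F [-11.4 -16.4  -0.5] j [ 0.48 -0.22  1.92 -0.09  1.29  2.13]
top outer_grip [(array([-18.1, 366. ,   4.3]), 0.6), (array([-44.6, 209. , 152.7]), 0.52)]
top inner_grip []
top outer_hinge []
side outer_grip [(array([-41.6, 204.2, 154.8]), 0.75)]
side inner_grip [(array([-145.8,  181.2,  153.8]), 0.6)]
side outer_hinge [(array([-178.3,  188.7,  118.6]), 0.64)]
```

Emit:
servo_tool(steps=[[0, -0.01, 0, 0, 0, 0, 0.8], [0, 0, 0, 0, 0, 0, 0.8], [0, 0.006, 0, 0, 0, 0, 0.8], [0, 0, 0, 0, 0, 0, 0.5], [0, 0, 0, 0, 0, 0, 0.1], [0, 0, 0, 0, 0, 0, -0.1], [0, 0, -0.06, 0, 0, 0, -0.1], [0, 0, -0.12, 0, 0, 0, -0.1], [0, 0, -0.15, 0, 0, 0, -0.1], [-0.1, 0.1, -0.1, 0, 0, 0, -0.1]])

```text
t: 20.87
ee_pos: [0.4497, 0.238, 0.2312]
orientation: [0.996, -0.028, 0.088, 0.001]
wrist_force: [0.8, -0.4, 1.9]
opening: 0.552
```

Emit:
servo_tool(steps=[[0, 0.2, -0.1, 0, 0, 0, -0.1], [0, 0.2, 0, 0, 0, 0, -0.1], [0, 0.2, 0, 0, 0, 0, -0.1], [0, 0, 0, 0, 0, 0, -0.1], [0, 0, 0, 0, 0, 0, -0.1]])

```text
t: 21.28
ee_pos: [0.4387, 0.118, 0.2473]
orientation: [0.996, -0.03, 0.088, 0.002]
wrist_force: [-0.2, 0.8, 0.1]
opening: 0.547
```

```bash
python3 - <<'E'
from h import *
show()
for c in('top','side'):
  f=grab_frame(c);cv2.imwrite(f'pics/end_{c}.png',f['img'])
  for n in ('outer_grip','inner_grip','outer_hinge','lever_grip'):
    r=pinpoint(n,f);print(c,n,[(inbay(q['centre']),round(q['confidence'],2)) for q in r[:2]])
  for n in ['small_bin','carton','spanner','screwdriver','tape_roll','mug','jar']:
    r=pinpoint(n,f);print(c,n,[(np.round(q['centre'],3).tolist(),round(q['confidence'],2)) for q in r[:1]])
E
```

```text
t 21.28 tcp bay [-178.5   43.1  247.3] z [ 0.175 -0.009 -0.984] open 0.547 F [-0.2  0.8  0.1] j [ 0.24 -0.5   1.96 -0.05  1.5   1.87]
top outer_grip [(array([-50.2, 208. , 152.1]), 0.73)]
top inner_grip [(array([-147.5,  181.2,  155.9]), 0.84), (array([-202.3, -395.8,   -1.1]), 0.66)]
top outer_hinge [(array([-182.4,  193.8,  119.8]), 0.94)]
top lever_grip [(array([-144.1,  274.1,    1.8]), 0.61), (array([-122.7, -235.7,  157.6]), 0.5)]
top small_bin [([0.388, -0.319, 0.002], 0.69)]
top carton [([0.365, -0.004, -0.002], 0.87)]
top spanner [([0.445, 0.266, 0.121], 0.43)]
top screwdriver [([0.486, 0.347, 0.003], 0.81)]
top tape_roll [([0.508, 0.459, 0.002], 0.78)]
top mug [([0.581, -0.324, -0.0], 0.67)]
top jar [([0.615, 0.431, 0.004], 0.64)]
side outer_grip [(array([-43. , 202.9, 156.1]), 0.64), (array([ 0.2, -1.7, -0.1]), 0.22)]
side inner_grip [(array([-147.7,  181.3,  155.7]), 0.74), (array([-142.6,  276.6,   -3.4]), 0.58)]
side outer_hinge [(array([-178.2,  189.5,  119.4]), 0.84)]
side lever_grip [(array([-122. , -235.9,  155.2]), 0.71)]
side small_bin []
side carton [([0.367, -0.003, -0.001], 0.58)]
side spanner [([0.396, 0.154, -0.003], 0.77)]
side screwdriver [([0.487, 0.348, -0.002], 0.78)]
side tape_roll [([0.507, 0.458, -0.002], 0.66)]
side mug [([0.579, -0.322, -0.001], 0.76)]
side jar [([0.615, 0.428, -0.002], 0.69)]
```

View pics/end_top.png

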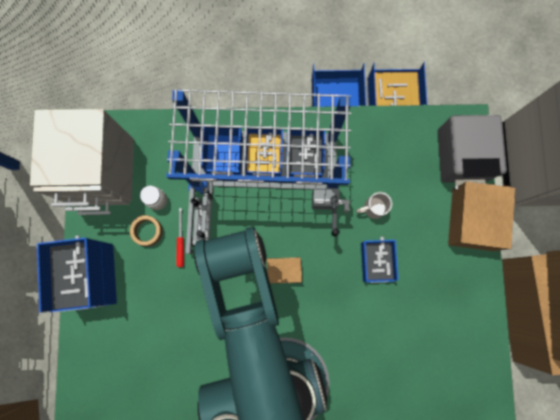

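The top picture shows the folded pair home along the side rail (around 200,215), the lever at rest (335,230) and the bystanders in place. All measured points agree, and the arm is clear.

```bash
python3 -c "
from h import *
print(close_job())"
```

```text
the job is handed in; nothing more can be done
None
```

The bay is open and the job is handed in. The robot clock read about 21 s, against a limit of 64 s. The interface gave no verdict.

- **Lever and bolt:** I pushed the lever to its stop, where the side force passed 50 N, and it sprang back. The bolt was only checked by eye: it looked drawn in the wrist picture, and the outer leaf then swung freely.
- **Outer leaf:** I folded it to its stop with the tool leaning 36°, while the inner leaf stayed across the bay. At the stop the push force rose to about 20 N.
- **Folded pair:** I swung it home by the inner handle, then let go and moved the arm clear.

**Final checks:**
- **Inner handle:** it measured at bay (-147, 181), where home is (-145, 180).
- **Outer handle:** it measured at about (-43 to -50, 203 to 208). Folded flat would put it at (-45, 204).
- **Lever:** the knob was back at rest, within about 4 mm.
- **Bystanders:** all seven were within about 6 mm of where they started. In the last top view the network misreported the spanner, placing it on the gate at low confidence. The side view showed it unmoved.
- **Contact:** the wrist force was near zero after retreating.

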